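# Pack up a moulding level in the mitre block

## Robot

A 6-joint arm with a two-finger parallel gripper is mounted at the origin on a cart in front of the work surface, level with it; the furniture and walls round the work are solid. World frame = base frame: x ahead of the robot, y to its left, z up, the work surface at z = 0. Lengths are in m, angles in degrees, forces in N, time in s.
With the tool pointing down it reaches from about 0.25 to 0.725 m from the base axis. Payload 9.7 kg.
Tool frame: the origin (TCP) lies midway between the tips of the shut fingers; the grasp point (between the pads) lies 19 mm behind it; z points along the fingers, y is the line along which they close (so a half turn about z gives the same grasp; the last joint's range is limited). The gripper opens to 85 mm and grips with 20 to 120 N. Pads are 22 mm wide; open, the fingers measure 114 mm over their backs; the gripper's body (76 mm by 85 mm) begins 54 mm behind the grasp point. The pads swing forward as they close: fully open they stand 13 mm farther back than shut.
Start: joints at [-70.073, 4.979, 10.078, 95.1, 0, 90], TCP at [0.187, -0.517, 0.192] pointing down, gripper open.
Joint ranges: [-179.16, 179.16], [-48.56, 103.87], [-65.8, 70.77], [-126.05, 130.52], [-82.76, 87.17], [-180, 180]. Speed limits (degrees/s): [127.2, 127.2, 147.25, 180, 180, 180].

## Interface

Orientations are given as [roll, pitch, yaw] about the fixed x, y, z axes, in that order (R = Rz(yaw) Ry(pitch) Rx(roll)).
In Python, from workcell import * gives the robot as it stands.
- The arm moves only by the tool servo_tool, never from a script. Its argument "moves" is a list of rows, each a list of 4 numbers: the shift along the world's x, y, z in cm, then the turn about the world's z in rad. A call has 1 to 20 rows; each row is the pose to reach, as a shift and turn from the pose commanded when the call began; what a row does not reach only later rows make up. A row lasts 1/12 s, in which the tool goes at most 41.7 mm and 7.16 degrees, less where a joint would pass 70% of its speed; a pose out of reach is approached as far as the arm can. A call with a gripper value outside its range is refused whole. "claw" is the closure, from 0 (fully open) to 1 (shut), set as the call begins (left out, the last holds). The fingers move at their own pace and stop on an object; "force" is the grip in N (left out, the last holds). Time passes only in rows, so rows that repeat a pose let the fingers close. It gives the time, the measured TCP pose, the force, the opening and the grip force at its end, in the units of the state.
- get_obs(): the state, without advancing time (a new reading comes with each control period).
- camera(name): name is "side" or "top" or "wrist"; returns the picture (480x640x3 uint8, red, green, blue); there is no depth.
- get_calibration(name): a dict with "fx", "fy", "cx", "cy" (pixels), "rvec" (rotation vector, rad) and "tvec" (3), from world to camera coordinates, as OpenCV has them; the wrist camera has in their place "tool_from_camera" (4x4, takes a point from camera to tool coordinates, whose origin is the TCP and whose axes are the flange's). Camera axes: x right, y down, z forward; pixel columns grow to the right and rows downward; lengths in m; the calibration is good to about 2 mm. The wrist camera is an equidistant fisheye: a pixel r from the principal point sees the ray r / f radians off the axis. A picture is of the moment at which its call begins: read the wrist's pose just before it. get_calibration takes no time and is no camera call.
- job_done(): hands the job in; it is judged then, once.
The state is a dict: "time": time; "q": joint angles; "qd": joint speeds; "joint_efforts": joint torques, N m; "ee_pos": TCP position; "tcp_rot": TCP orientation; "wrist_force": force on the tool from outside, world axes, zero at the start; "torque": the same for the moment, N m; "opening": finger opening in m; "grasp_force": force on a finger pad.
Only numpy, scipy, OpenCV 4.12 (cv2) and the standard library are available. Lean on these libraries where they do the work, as an engineer would, in place of code of your own. Each camera call takes 0.05 s, during which the arm holds its last target. There are 200 camera calls.

## Task

Get the long moulding ready for mitring: clear the short cut-off from the bed of the mitre block into the scrap tray, then put the two support packs right. Their top pieces were mixed up, so one pack stands above the bed of the mitre block and the other below it; swap the two top pieces, each set centrally on the other's block without shifting the blocks, so that both packs come level with the bed. Then lay the moulding flat in the mitre block, close along the fence, with its end reaching right through past the far end of the block and the rest resting on both packs, and leave the try square and the marking gauge as they lie.

Things in the scene. Friction and masses are not known exactly. Their poses are not given: they have to be found in the camera images.
- mitre_block: fixed pale wooden mitre block, 160 mm long along its y. Origin under its middle at bench height. Level bed 60 mm above the bench, from x = -52 to +26 mm; there stands the fence (22 mm thick, top 45 mm above the bed, three saw kerfs). Open front faces -x (robot); ends open. The two packs stand in line with the bed beyond its -y end (robot's right), about 220 and 345 mm from the origin
- moulding: pale moulding 490 mm long (its y), 44 wide (x), 28 high, 0.34 kg; +x side a flat back, -x side upright for 18 mm, rounded above. Origin mid underside. Starts flat on the bench behind block and packs. In place its middle is about 135 mm (95 to 165) from the mitre block's origin along the block's -y: over the open gap between block and nearer pack, so hold it at its middle
- cut_off: short cut-off of the same moulding, 52 mm long (its y axis), 44 mm wide (x), 28 mm high; origin at the middle of its underside. It starts on the bed of the mitre block near the fence, so take it by its two 52 mm ends
- scrap_tray: fixed low open wooden tray for scraps, 120 (x) by 200 (y) mm, walls 40 mm high and 8 mm thick, floor 6 mm thick; origin under its middle at bench height. It stands in front of the work, to the left or the right
- burl_block: thick brown burl-wood block, lower block of one pack: 66 (its x) by 98 (its y) by 40 mm high, loose; origin at the middle of its underside, top at 40 mm. Its length (y) lies across the line of the moulding. It may be the nearer or the farther pack
- ply_block: plywood block, lower block of the other pack: 64 (its x) by 96 (its y) by 26 mm high, loose; origin at the middle of its underside, top at 26 mm. Its length (y) lies across the line of the moulding
- red_offcut: red-brown square-section offcut, 34 (its x) by 75 (its y) by 34 mm high, loose; origin at the middle of its underside. It starts lengthwise on top of the burl block, which makes that pack 74 mm high; on the plywood block it makes 60 mm
- pale_offcut: pale flat offcut, 30 (its x) by 92 (its y) by 20 mm high, loose; origin mid underside. It starts lengthwise on the plywood block, which makes that pack 46 mm high; on the burl block it makes 60 mm. The bench beyond the farther pack (away from the mitre block) is clear for about 180 mm in line, a spot to put a piece down for the moment
- try_square: bystander: try square with dark stock and steel blade, 206 by 115 by 19 mm, lying in front of the work on the side away from the scrap tray; origin at the middle of its underside
- marking_gauge: bystander: wooden marking gauge, 200 mm long, 75 mm high, lying to the left of the mitre block; origin at the middle of its underside

How it is judged:
By the outcome, as a careful person would: the job done as asked, in the order asked, and still so for the second after the job is handed in, with the robot touching nothing.
It also fails if it takes over 125 s, if anything falls off the work surface, if the arm or the gripper's body presses on something with over 40 N, if the wrist force passes 120 N, or if a joint passes its speed limit or range.

## Working session

There is one attempt and no reset: what is moved stays moved. The work goes in short steps, Python scripts to look and compute and a tool call to move; the robot and the scene stay as the last step left them, time stands still between calls to the robot, and variables do not carry over. Pictures are saved under pics/ and viewed, at most 14 in all, crops included, and the job is handed in when it is done.

Besides the shell and the picture viewer there is one more tool, called after ">>>" as name(argument=value, ...) on one line, values as JSON. servo_tool: Moves the arm, as the interface text tells. Its arguments: {"type":"object","properties":{"moves":{"type":"array","items":{"type":"array","items":{"type":"number"}}},"claw":{"type":"number"},"force":{"type":"number"}},"required":["moves"]}

```bash
mkdir -p pics; ls; cat > h.py <<'E'
from workcell import *
import numpy as np, cv2
def cal(n):
    c=get_calibration(n);K=np.array([[c['fx'],0,c['cx']],[0,c['fy'],c['cy']],[0,0,1.]])
    return K,cv2.Rodrigues(np.array(c['rvec'],float))[0],np.array(c['tvec'],float)
def w(n,uv,z):
    K,R,t=cal(n);uv=np.atleast_2d(np.array(uv,float))
    d=np.c_[uv,np.ones(len(uv))]@np.linalg.inv(K).T@R;o=-R.T@t
    return o+d*((z-o[2])/d[:,2])[:,None]
def px(n,P):
    K,R,t=cal(n);p=(np.atleast_2d(P)@R.T+t)@K.T
    return p[:,:2]/p[:,2:]
def save(n,f):
    im=camera(n);cv2.imwrite('pics/'+f,im[:,:,::-1]);return im
E
python3 - <<'E'
from h import *
save('top','t0.png');save('side','s0.png')
for n in('top','side'):
    K,R,t=cal(n);print(n,K[0,0],-R.T@t,R[2])
print(get_obs()); print(get_calibration('wrist'))
E
```

```text
pics
top 466.280462596456 [0.3758297  0.06310205 1.02908856] [ 0.18182233 -0.00482487 -0.98331956]
side 577.289564548339 [0.07886124 1.10818536 1.10756687] [ 0.30478632 -0.67399653 -0.6729294 ]
{'time': 0.1, 'q': array([-7.00728019e+01,  5.00737577e+00,  1.00423144e+01,  9.50994363e+01,
       -6.09234761e-04,  8.99999118e+01]), 'qd': array([-0.07867825, -0.10372193,  0.11039799, -0.04562341,  0.04084116,
       -0.04059806]), 'joint_efforts': array([ 1.41115746e-03, -5.21562159e+01,  4.65651584e+01,  1.60175812e-02,
        1.26247753e-05, -2.34616448e-05]), 'ee_pos': array([ 0.18737273, -0.51685486,  0.19138922]), 'tcp_rot': array([-1.79935502e+02,  6.09135126e-04,  1.99272869e+01]), 'wrist_force': array([ 0.56001737,  0.58126604, -0.54121517]), 'torque': array([0.02906293, 0.07001297, 0.06670581]), 'grasp_force': 0.0, 'opening': 0.08520278670744705}
{'fx': 371.64829954431775, 'fy': 371.64829954431775, 'cx': 321.8379890727216, 'cy': 244.5191729848688, 'tool_from_camera': array([[-5.71872688e-04, -9.63893040e-01, -2.66289091e-01,
         6.80063539e-02],
       [ 9.99999826e-01, -5.89026119e-04, -1.54509237e-05,
        -3.29833968e-04],
       [-1.41958192e-04, -2.66289053e-01,  9.63893210e-01,
        -1.81432335e-01],
       [ 0.00000000e+00,  0.00000000e+00,  0.00000000e+00,
         1.00000000e+00]])}
```

View pics/t0.png

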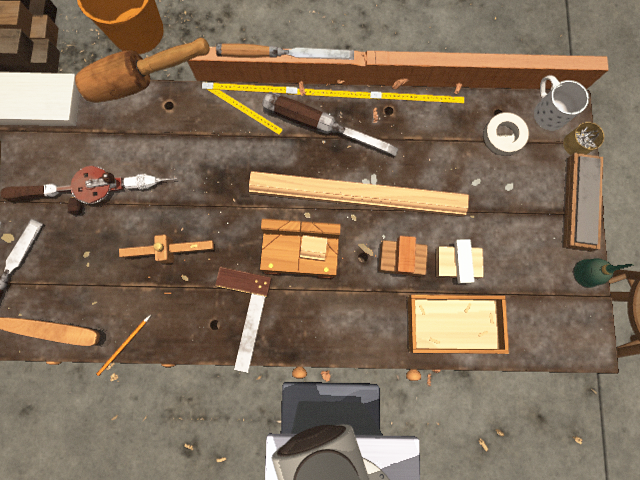

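View pics/s0.png

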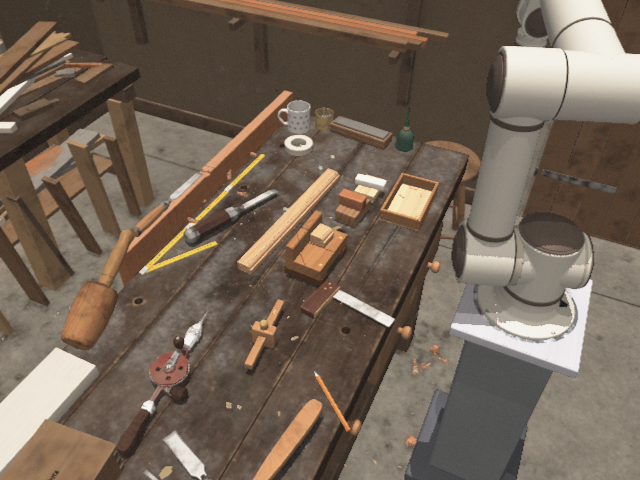

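The top view shows the mitre block at (300,248) with the cut-off on it at (313,247). The burl and red pack is at (404,255), the ply and pale pack at (461,262), the tray at (459,325), and the moulding runs from (250,182) to (468,203). I'll zoom in to get corners.

```bash
python3 - <<'E'
import cv2
im=cv2.imread('pics/t0.png')
c=im[205:295,245:505];cv2.imwrite('pics/c1.png',cv2.resize(c,(780,270),interpolation=cv2.INTER_CUBIC))
c=im[160:225,240:480];c=cv2.resize(c,(720,195),interpolation=cv2.INTER_CUBIC)
d=cv2.resize(im[285:360,400:520],(720,450)[:2] if 0 else (480,300),interpolation=cv2.INTER_CUBIC)
import numpy as np
o=np.zeros((500,720,3),np.uint8);o[:195]=c;o[200:500,:480]=d;cv2.imwrite('pics/c2.png',o)
E
```

```text
(no output)
```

View pics/c1.png

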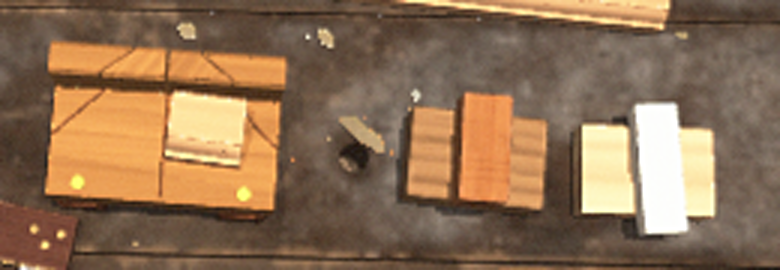

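View pics/c2.png

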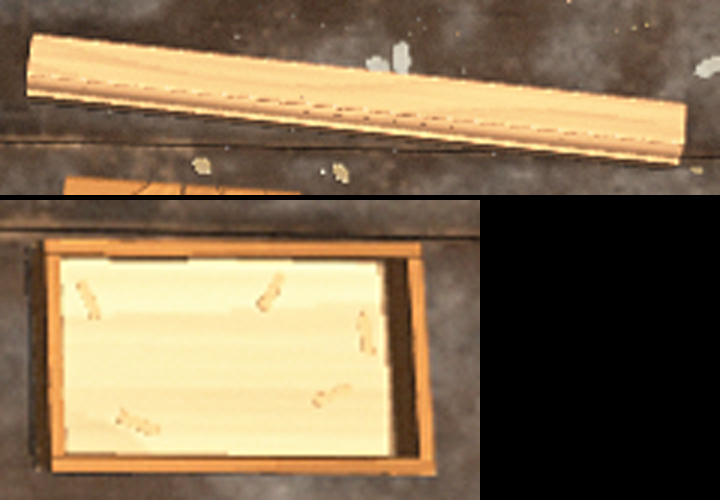

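```bash
python3 - <<'E'
from h import *
np.set_printoptions(precision=4,suppress=True)
def c1(L,z): return w('top',[(245+(u-1)/3,205+(v-1)/3) for u,v in L],z)[:,:2]
def c2(L,z): return w('top',[(240+(u-1)/3,160+(v-1)/3) for u,v in L],z)[:,:2]
def ct(L,z): return w('top',[(400+u/4-.4,285+(v-200)/4-.4) for u,v in L],z)[:,:2]
def rep(n,P):
    print(n,'ctr',P.mean(0),P.tolist() and np.round(P,4).tolist())
    r=cv2.minAreaRect(P.astype(np.float32)*1000);print('   ',r)
rep('fence',c1([(50,43),(287,57),(285,87),(50,73)],.105))
rep('bedfront',c1([(46,195),(273,210)],.06))
rep('cut',c1([(168,90),(246,97)],.088)); rep('cutfront',c1([(163,157),(240,166)],.074))
rep('red',c1([(462,93),(512,96),(508,202),(458,198)],.074))
rep('burl',c1([(412,108),(546,119),(543,208),(408,195)],.04))
rep('pale',c1([(634,103),(677,103),(688,232),(641,236)],.046))
rep('ply',c1([(582,124),(714,128),(714,214),(582,214)],.026))
rep('mould',c2([(33,34),(686,103)],.028));rep('mouldfront',c2([(27,95),(681,163)],.0))
rep('tray',ct([(44,240),(420,242),(436,472),(52,472)],.04))
E
```

```text
fence ctr [0.5746 0.0957] [[0.588, 0.1759], [0.5819, 0.0154], [0.5612, 0.0164], [0.5673, 0.175]]
    ((574.5882568359375, 96.01883697509766), (160.66168212890625, 20.750259399414062), 87.84442901611328)
bedfront ctr [0.4864 0.1005] [[0.4899, 0.1795], [0.4829, 0.0214]]
    ((486.3699951171875, 100.45455932617188), (158.23585510253906, 0.0), -92.54430389404297)
cut ctr [0.5589 0.069 ] [[0.5607, 0.0958], [0.557, 0.0422]]
    ((558.8719482421875, 69.00015258789062), (53.675537109375, 0.0), -93.93206787109375)
cutfront ctr [0.5138 0.0718] [[0.5163, 0.0984], [0.5112, 0.0452]]
    ((513.7741088867188, 71.79276275634766), (53.446964263916016, 0.0), -95.46307373046875)
red ctr [ 0.5283 -0.1241] [[0.566, -0.1085], [0.5646, -0.1434], [0.4903, -0.1394], [0.4924, -0.105]]
    ((528.4166259765625, -123.94986724853516), (34.877254486083984, 74.37321472167969), 86.91381072998047)
burl ctr [ 0.5261 -0.125 ] [[0.5609, -0.0785], [0.555, -0.1749], [0.4907, -0.1714], [0.4979, -0.0754]]
    ((525.7916870117188, -124.94507598876953), (97.05956268310547, 64.43677520751953), 86.51070404052734)
pale ctr [ 0.5
[... 236 characters left out ...]
5], [0.5536, -0.3009], [0.4907, -0.2982], [0.4886, -0.2028]]
    ((521.1065673828125, -251.87509155273438), (97.58029174804688, 65.87742614746094), 89.5208740234375)
mould ctr [ 0.6944 -0.0297] [[0.7154, 0.2139], [0.6734, -0.2734]]
    ((694.3756103515625, -29.707908630371094), (489.1215515136719, 0.0), -94.93058776855469)
mouldfront ctr [ 0.6553 -0.0284] [[0.6762, 0.2204], [0.6344, -0.2772]]
    ((655.3192138671875, -28.38385009765625), (499.3868713378906, 0.0), -94.80363464355469)
tray ctr [ 0.3883 -0.2394] [[0.4462, -0.1386], [0.4494, -0.338], [0.3309, -0.3402], [0.3268, -0.1409]]
    ((388.46942138671875, -239.47036743164062), (119.45174407958984, 199.47174072265625), 1.1266896724700928)
```

The packs, block, cut-off, moulding and tray are now located. Next I hover over the work for a closer view with the wrist camera.

>>> servo_tool(moves=[[34,50,4,-0.35],[34,50,4,-0.35],[34,50,4,-0.35],[34,50,4,-0.35],[34,50,4,-0.35],[34,50,4,-0.35],[34,50,4,-0.35],[34,50,4,-0.35],[34,50,4,-0.35],[34,50,4,-0.35],[34,50,4,-0.35],[34,50,4,-0.35],[34,50,4,-0.35],[34,50,4,-0.35],[34,50,4,-0.35],[34,50,4,-0.35],[34,50,4,-0.35],[34,50,4,-0.35]], claw=0, force=60)

```text
time: 1.6
ee_pos: [0.5271, -0.0173, 0.2316]
tcp_rot: [180.0, 0.1, -0.1]
wrist_force: [-0.3, -0.4, 0.5]
opening: 0.0856
grasp_force: 0.0
```

```bash
cat >> h.py <<'E'
from scipy.spatial.transform import Rotation as Rn
def wcam():
    o=get_obs();c=get_calibration('wrist')
    T=np.eye(4);T[:3,:3]=Rn.from_euler('xyz',o['tcp_rot'],degrees=True).as_matrix();T[:3,3]=o['ee_pos']
    return T@np.array(c['tool_from_camera']),c
def wrist(f):
    T,c=wcam();im=camera('wrist');cv2.imwrite('pics/'+f,im[:,:,::-1]);np.save('pics/'+f+'.npy',T);return im
def ww(f,uv,z):
    T=np.load('pics/'+f+'.npy');c=get_calibration('wrist');uv=np.atleast_2d(np.array(uv,float))
    d=(uv-[c['cx'],c['cy']])/c['fx'];th=np.hypot(*d.T)+1e-9
    r=np.c_[d*(np.sin(th)/th)[:,None],np.cos(th)]@T[:3,:3].T;o=T[:3,3]
    return o+r*((np.asarray(z)-o[2])/r[:,2])[:,None]
E
python3 - <<'E'
from h import *
wrist('w1.png');o=get_obs();print(o['time'],o['ee_pos'],o['tcp_rot'])
E
```

```text
1.65 [ 0.52700734 -0.01771122  0.23186544] [ 1.79988840e+02  2.67324091e-02 -1.58976599e-01]
```

View pics/w1.png

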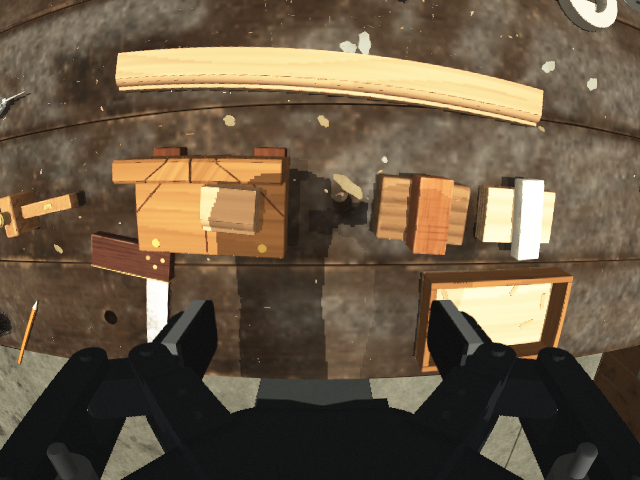

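The wrist view confirms the layout: cut-off around (230,208), red offcut around (432,215), pale offcut around (528,218). One zoomed crop of it will refine the corners.

```bash
python3 - <<'E'
import cv2,numpy as np
im=cv2.imread('pics/w1.png')
a=cv2.resize(im[140:270,100:300],(800,520),interpolation=cv2.INTER_CUBIC)[:290*2]
b=cv2.resize(im[160:270,365:565],(800,440),interpolation=cv2.INTER_CUBIC)
cv2.imwrite('pics/z1.png',a);cv2.imwrite('pics/z2.png',b)
E
```

```text
(no output)
```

View pics/z1.png

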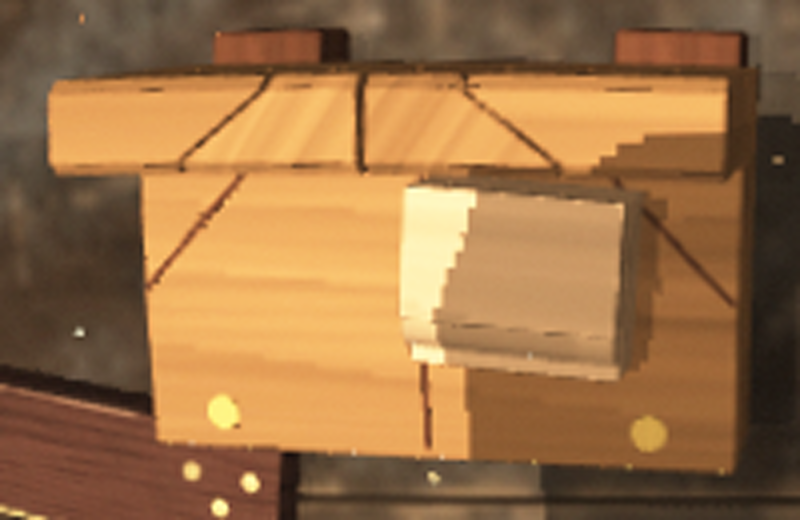

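View pics/z2.png

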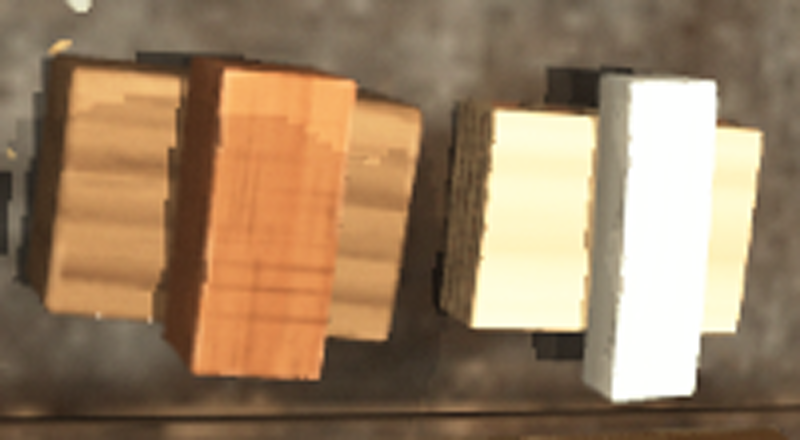

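```bash
python3 - <<'E'
from h import *
def rep(n,L,z,o):
    P=ww('w1.png',[(o[0]+u/4-.4,o[1]+v/4-.4) for u,v in L],z)[:,:2]
    print(n,np.round(P.mean(0),4),np.round(P,4).tolist())
    d=P[1]-P[0] if len(P)==2 else (P[0]+P[3]-P[1]-P[2])/2
    e=None if len(P)==2 else (P[0]+P[1]-P[2]-P[3])/2
    print('  len',np.round(np.hypot(*d),4),'yaw from y',np.degrees(np.arctan(-d[0]/d[1])), e is not None and (np.hypot(*e),np.degrees(np.arctan(e[1]/e[0]))))
a=(100,140);b=(365,160)
rep('fence',[(50,82),(728,78),(726,180),(48,172)],.105,a)
rep('bedfront',[(155,440),(737,470)],.06,a)
rep('cut',[(405,186),(630,204)],.088,a)
rep('cutf',[(412,360),(618,380)],.06,a)
rep('red',[(222,68),(357,80),(320,380),(192,374)],.074,b)
rep('burl',[(75,66),(422,106),(388,340),(48,312)],.04,b)
rep('pale',[(628,74),(716,80),(696,398),(612,402)],.046,b)
rep('ply',[(492,108),(762,128),(737,332),(470,328)],.026,b)
P=ww('w1.png',[(117,52),(543,90)],.028);print(P, )
P=ww('w1.png',[(118,90),(538,126)],.01);print(P)
E
```

```text
fence [0.5763 0.0968] [[0.5907, 0.1756], [0.583, 0.0163], [0.5617, 0.0171], [0.5698, 0.178]]
  len 0.1603 yaw from y -2.831159522806719 (np.float64(0.021154517953145872), np.float64(-4.296324497897784))
bedfront [0.4882 0.1013] [[0.4921, 0.1812], [0.4843, 0.0213]]
  len 0.1602 yaw from y -2.774231577221974 False
cut [0.5576 0.0668] [[0.5603, 0.093], [0.5548, 0.0406]]
  len 0.0527 yaw from y -6.024577152444699 False
cutf [0.5104 0.077 ] [[0.5132, 0.1037], [0.5076, 0.0503]]
  len 0.0536 yaw from y -5.970707845949038 False
red [ 0.5286 -0.1235] [[0.5666, -0.1084], [0.5649, -0.1424], [0.4905, -0.1383], [0.4923, -0.1049]]
  len 0.0337 yaw from y -2.966559950638416 (np.float64(0.07445409860816705), np.float64(-2.907339377629927))
burl [ 0.5273 -0.1242] [[0.5633, -0.079], [0.5557, -0.1742], [0.4913, -0.1695], [0.4991, -0.0739]]
  len 0.0957 yaw from y -4.639775183687739 (np.float64(0.06451497379638067), np.float64(-4.352054414523154))
pale [ 0.5214 -0.253 ] [[0.568, -0.2346], [0.5682, -0.265], [0.475, -0.2713], [0.4743, -0.2412]]
  len 0.0302 yaw from y 0.8148844508122831 (np.float64(0.09364319717718497), np.float64(3.9411439693516064))
ply [ 0.5221 -0.2496] [[0.5545, -0.202], [0.5533, -0.2978], [0.4896, -0.2975], [0.4909, -0.2011]]
  len 0.0961 yaw from y -0.7427031196978899 (np.float64(0.06365532072297178), np.float64(-0.5423263692121053))
[[ 0.7161484   0.21566573  0.028     ]
 [ 0.67253349 -0.27195399  0.028     ]]
[[ 0.67347668  0.22369683  0.01      ]
 [ 0.63045529 -0.2765874   0.01      ]]
```

>>> servo_tool(moves=[[0.9,8.7,-4,-0.095],[0.9,8.7,-6,-0.095],[0.9,8.7,-8,-0.095],[0.9,8.7,-10,-0.095],[0.9,8.7,-12,-0.095],[0.9,8.7,-13.5,-0.095],[0.9,8.7,-15,-0.095],[0.9,8.7,-16,-0.095],[0.9,8.7,-16.5,-0.095],[0.9,8.7,-16.5,-0.095],[0.9,8.7,-16.5,-0.095]])

```text
time: 2.57
ee_pos: [0.5331, -0.0089, 0.069]
tcp_rot: [-178.2, 0.1, -2.0]
wrist_force: [-0.1, 0.1, 0.3]
opening: 0.0851
grasp_force: 0.0
```

>>> servo_tool(moves=[[0,0,0,0],[0,0,0,0],[0,0,0,0],[0,0,0,0],[0,0,0,0],[0,0,0,0],[0,0,0,0],[0,0,0,0],[0,0,0,0],[0,0,0,0]], claw=1, force=50)

```text
time: 3.4
ee_pos: [0.5335, -0.0083, 0.0694]
tcp_rot: [-178.2, 0.1, -1.9]
wrist_force: [-0.3, -0.1, -0.6]
opening: -0.0002
grasp_force: 0.0
```

```bash
python3 - <<'E'
from h import *
o=get_obs();print(o['q'].round(1),o['qd'].round(1),o['joint_efforts'].round(1),o['wrist_force'],o['torque'],o['ee_pos'],o['tcp_rot'])
save('side','s1.png')
E
```

```text
[ -2.    2.1  -6.5  81.4   1.8 179.9] [ 0.   0.  -0.1  0.   0.  -0. ] [  0.  -49.3  46.9   0.    0.1  -0. ] [-0.29402381 -0.10098607 -0.56771744] [-0.01496343 -0.00339044 -0.03223442] [ 0.53352674 -0.00833034  0.06941537] [-1.78185820e+02  5.61231397e-02 -1.94091946e+00]
```

View pics/s1.png

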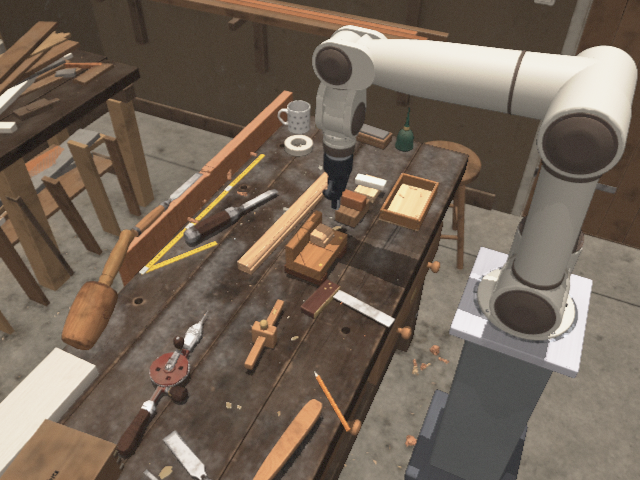

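Joint 6 is at its 180° limit, and nothing was touched. I'll raise the arm and half-turn the tool, which gives the same grasp well inside the joint's range.

>>> servo_tool(moves=[[0,0,4,0],[0,0,8,0],[0,0,12,0.12],[0,0,14,0.24],[0,0,14,0.36],[0,0,14,0.48],[0,0,14,0.6],[0,0,14,0.72],[0,0,14,0.84],[0,0,14,0.96],[0,0,14,1.08],[0,0,14,1.2],[0,0,14,1.32],[0,0,14,1.44],[0,0,14,1.56],[0,0,14,1.6],[0,0,14,1.6]], claw=0)

```text
time: 4.87
ee_pos: [0.5335, -0.0083, 0.2094]
tcp_rot: [-178.2, 0.1, 89.8]
wrist_force: [0.3, 0.3, 0.6]
opening: 0.0855
grasp_force: 0.0
```

>>> servo_tool(moves=[[0.2,2,0,0.12],[0.2,4,0,0.24],[0.2,6,0,0.36],[0.2,7.8,0,0.48],[0.2,7.8,0,0.6],[0.2,7.8,0,0.72],[0.2,7.8,0,0.84],[0.2,7.8,0,0.96],[0.2,7.8,0,1.08],[0.2,7.8,0,1.2],[0.2,7.8,-2,1.32],[0.2,7.8,-4,1.44],[0.2,7.8,-6,1.48],[0.2,7.8,-8,1.48],[0.2,7.8,-8,1.48]])

```text
time: 6.12
ee_pos: [0.5337, 0.0694, 0.1255]
tcp_rot: [-178.1, -0.2, 174.4]
wrist_force: [-0.3, -0.4, -1.3]
opening: 0.0855
grasp_force: 0.0
```

```bash
python3 - <<'E'
from h import *
o=get_obs();print(o['q'].round(1),o['ee_pos'],o['tcp_rot'])
E
```

```text
[ 8.5  3.3  0.9 88.3 -1.8 14.1] [0.53371333 0.06938546 0.12550811] [-178.11596905   -0.24811265  174.42310499]
```

>>> servo_tool(moves=[[0.2,0.05,-1.5,0],[0.2,0.05,-3,0],[0.2,0.05,-4.5,0],[0.2,0.05,-5.5,0],[0.2,0.05,-6.0,0],[0.2,0.05,-6.0,0],[0.2,0.05,-6.0,0]])

```text
time: 6.7
ee_pos: [0.5377, 0.0702, 0.0702]
tcp_rot: [-178.2, 0.1, 174.5]
wrist_force: [-0.5, -0.4, 0.5]
opening: 0.0855
grasp_force: 0.0
```

>>> servo_tool(moves=[[0,0,0,0],[0,0,0,0],[0,0,0,0],[0,0,0,0],[0,0,0,0],[0,0,0,0],[0,0,0,0]], claw=1, force=40)

```text
time: 7.28
ee_pos: [0.5375, 0.0702, 0.0695]
tcp_rot: [-178.2, 0.1, 174.5]
wrist_force: [0.0, -0.0, -0.2]
opening: 0.0006
grasp_force: 0.0
```

The fingers closed on nothing, so I'll look.

```bash
python3 - <<'E'
from h import *
im=wrist('w2.png');
E
```

```text
(no output)
```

View pics/w2.png

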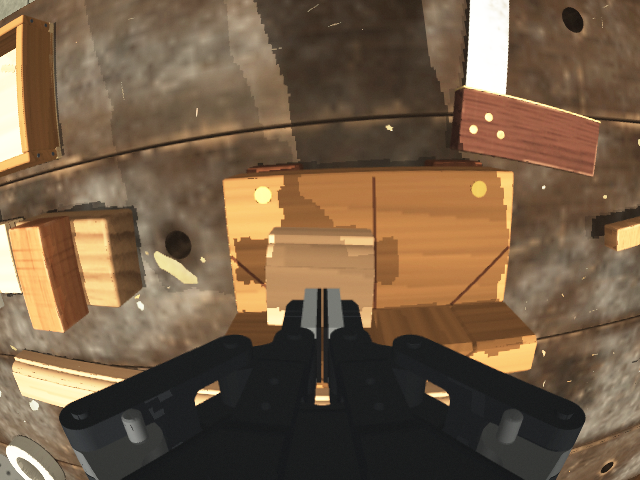

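```bash
python3 - <<'E'
from h import *
f='w2.png'
print('cut front top',ww(f,[(270,232),(374,232)],.078)[:,:2], 'mid',ww(f,[(268,243),(374,245)],.088)[:,:2],'back',ww(f,[(268,323),(372,326)],.088)[:,:2])
print('bed front',ww(f,[(223,178),(513,172)],.06)[:,:2],'fence face top',ww(f,[(508,303)],.105)[:,:2])
T=np.load('pics/w2.png.npy');o=get_obs();c=get_calibration('wrist')
p=np.linalg.inv(T)@np.r_[o['ee_pos'],1];th=np.arctan2(np.hypot(*p[:2]),p[2]);print('tcp px',p[:2]/np.hypot(*p[:2])*th*c['fx']+[c['cx'],c['cy']])
E
```

```text
cut front top [[0.51002571 0.04841101]
 [0.51444735 0.09830792]] mid [[0.51285393 0.04878772]
 [0.51803071 0.09704827]] back [[0.55369601 0.04282222]
 [0.55942133 0.09404647]]
bed front [[0.4824409  0.02309235]
 [0.49132563 0.18059527]] fence face top [[0.54657665 0.15759934]]
tcp px [320.86048057 275.69256679]
```

```bash
python3 - <<'E'
from h import *
T=np.load('pics/w2.png.npy');o=get_obs();c=get_calibration('wrist');Ti=np.linalg.inv(np.array(c['tool_from_camera']))
for z in (0,-.005,-.01,-.015,-.02):
  p=Ti@np.r_[0,0,z,1];th=np.arctan2(np.hypot(*p[:2]),p[2]);print(z,p[:2]/np.hypot(*p[:2])*th*c['fx']+[c['cx'],c['cy']])
print(o['ee_pos'],o['opening'],o['grasp_force'],o['wrist_force'])
im=cv2.imread('pics/w2.png')[200:370,230:430];cv2.imwrite('pics/z3.png',cv2.resize(im,(700,595),interpolation=cv2.INTER_CUBIC))
E
```

```text
0 [320.84478666 275.72854559]
-0.005 [320.81895669 279.13892267]
-0.01 [320.79186073 282.72249941]
-0.015 [320.76340898 286.49209362]
-0.02 [320.73350359 290.46173532]
[0.5375132  0.07017559 0.06940884] -0.00011358055089934695 0.0 [-0.95445816 -0.32828603  0.29822521]
```

View pics/z3.png

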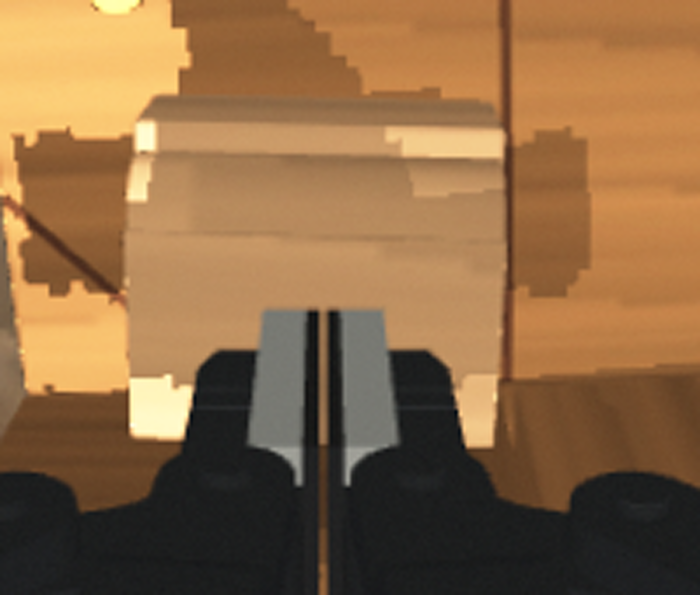

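The visible tips end near row 289, which is above the cut-off's top, so they reach less far than the nominal TCP. I'll open, go about 13 mm lower with a force check, and close again.

>>> servo_tool(moves=[[0,0,0,0],[0,0,0,0],[0,0,0,0],[0,0,0,0],[0,0,0,0],[-0.2,0,-0.4,0],[-0.2,0,-0.8,0],[-0.2,0,-1.2,0],[-0.2,0,-1.2,0]], claw=0)

```text
time: 8.08
ee_pos: [0.5349, 0.0701, 0.0562]
tcp_rot: [-178.2, -0.0, 174.5]
wrist_force: [-0.6, -0.3, 0.9]
opening: 0.0856
grasp_force: 0.0
```

>>> servo_tool(moves=[[0,0,0,0],[0,0,0,0],[0,0,0,0],[0,0,0,0],[0,0,0,0],[0,0,0,0],[0,0,0,0]], claw=1, force=40)

```text
time: 8.67
ee_pos: [0.5356, 0.0702, 0.0575]
tcp_rot: [-178.2, 0.1, 174.5]
wrist_force: [0.5, -0.9, 0.4]
opening: 0.001
grasp_force: 0.0
```

>>> servo_tool(moves=[[0,0,-0.2,0],[0,0,-0.4,0],[0,0,-0.6,0],[0,0,-0.6,0]])

```text
time: 9.0
ee_pos: [0.5352, 0.0701, 0.0508]
tcp_rot: [-178.2, 0.0, 174.5]
wrist_force: [-0.3, -0.0, 0.1]
opening: -0.0002
grasp_force: 0.0
```

```bash
python3 - <<'E'
from h import *
o=get_obs();print(o['ee_pos'],o['wrist_force'],px('side',[o['ee_pos'],o['ee_pos']+[0,0,.03],[.5365,.0702,.088]]))
a=cv2.resize(save('side','s2.png')[180:300,240:400],(640,480),interpolation=cv2.INTER_CUBIC);cv2.imwrite('pics/z4.png',a[:,:,::-1])
E
```

```text
[0.53521651 0.07010675 0.05077851] [-0.2669029  -0.01968564  0.07262645] [[321.1100136  241.77033982]
 [321.3196359  233.48997281]
 [320.91488237 231.34333739]]
```

View pics/z4.png

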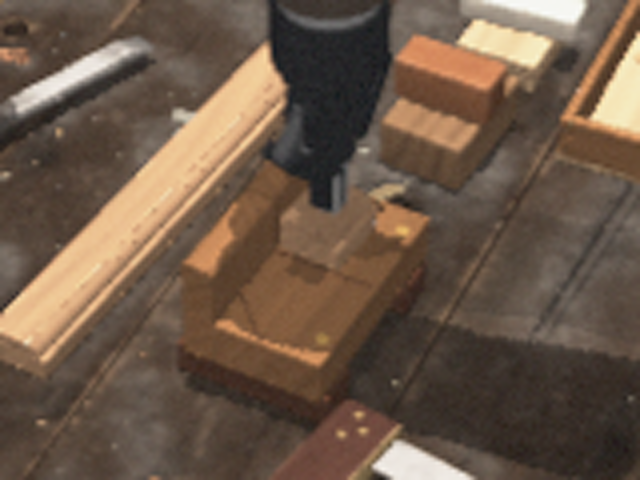

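The side view puts the shut tips at about (322,232), i.e. z≈0.087 while the reported TCP is 0.051. The real tips therefore sit about 36 mm above the reported TCP, and I'll allow for that.

>>> servo_tool(moves=[[0,0,0.3,0],[0,0,0.3,0],[0,0,0.3,0],[0,0,0.3,0],[0,0,0,0],[0,0,-0.5,0],[0,0,-1.0,0],[0,0,-1.5,0],[0,0,-1.9,0],[0,0,-1.9,0]], claw=0)

```text
time: 9.88
ee_pos: [0.5349, 0.0701, 0.0311]
tcp_rot: [-178.2, -0.0, 174.5]
wrist_force: [-0.3, -0.1, -0.0]
opening: 0.0852
grasp_force: 0.0
```

>>> servo_tool(moves=[[0,0,0,0],[0,0,0,0],[0,0,0,0],[0,0,0,0],[0,0,0,0],[0,0,0,0],[0,0,0,0]], claw=1, force=40)

```text
time: 10.47
ee_pos: [0.5359, 0.0702, 0.033]
tcp_rot: [-178.2, 0.1, 174.5]
wrist_force: [-0.2, -0.6, 5.1]
opening: 0.0506
grasp_force: 42.5
```

>>> servo_tool(moves=[[0,0,2,0],[0,0,5,0],[0,0,8,0],[-0.8,-1.5,9,0],[-2.2,-4.5,9,0.02],[-3.8,-8,9,0.04],[-5.5,-11.5,9,0.06],[-7.3,-15,9,0.08],[-9,-18.5,9,0.1],[-10.7,-22,9,0.1],[-12.4,-25.5,9,0.1],[-13.8,-28.5,9,0.1],[-14.7,-30.5,7,0.1],[-15,-31,4,0.1],[-15,-31,1,0.1],[-15,-31,-2,0.1],[-15,-31,-4,0.1],[-15,-31,-4.8,0.1],[-15,-31,-5,0.1],[-15,-31,-5,0.1]])

```text
time: 12.13
ee_pos: [0.3856, -0.2398, -0.0173]
tcp_rot: [-178.2, 0.0, -179.7]
wrist_force: [0.4, 0.3, 0.4]
opening: 0.0506
grasp_force: 41.9
```

>>> servo_tool(moves=[[0,0,0,0],[0,0,0,0],[0,0,0,0],[0,0,0,0],[0,0,0,0],[0,0,3,0],[0,0,6,0],[0,0,10,0],[0,0,14,0],[0,0,14,0],[0,0,14,0]], claw=0)

```text
time: 13.05
ee_pos: [0.3868, -0.2406, 0.1251]
tcp_rot: [-178.0, 0.3, -179.7]
wrist_force: [-0.2, -0.2, -0.7]
opening: 0.0855
grasp_force: 0.0
```

```bash
python3 - <<'E'
from h import *
o=get_obs();print(o['ee_pos'],o['tcp_rot'],o['q'].round(1))
im=save('top','t1.png');cv2.imwrite('pics/z5.png',cv2.resize(im[200:370,240:520],(784,476),interpolation=cv2.INTER_CUBIC)[:,:,::-1])
E
```

```text
[ 0.38684802 -0.24059837  0.12508788] [-178.04666806    0.29105357 -179.73625345] [-30.8 -10.2 -12.   87.   -1.5 -31.1]
```

>>> servo_tool(moves=[[3.5,-0.4,0,0.05],[7,-0.8,0,0.05],[10.5,-1.2,0,0.05],[13,-1.3,0,0.05],[13.5,-1.3,-2,0.05],[13.5,-1.3,-5,0.05],[13.5,-1.3,-8,0.05],[13.5,-1.3,-10,0.05],[13.5,-1.3,-11.5,0.05],[13.5,-1.3,-12.4,0.05],[13.5,-1.3,-12.9,0.05],[13.5,-1.3,-12.9,0.05],[13.5,-1.3,-12.9,0.05]])

```text
time: 14.18
ee_pos: [0.5207, -0.2529, -0.0062]
tcp_rot: [-178.2, 0.1, -176.9]
wrist_force: [0.0, -0.5, -0.2]
opening: 0.0854
grasp_force: 0.0
```

>>> servo_tool(moves=[[0,0,0,0],[0,0,0,0],[0,0,0,0],[0,0,0,0],[0,0,0,0],[0,0,0,0],[0,0,0,0]], claw=1, force=30)

```text
time: 14.77
ee_pos: [0.5208, -0.253, -0.006]
tcp_rot: [-178.2, 0.1, -176.9]
wrist_force: [-0.9, 0.4, 4.6]
opening: 0.0289
grasp_force: 30.3
```

>>> servo_tool(moves=[[0,0,1,0],[0,0,3,0],[0,0,5,0],[0,-2,6,0],[0,-5,6,0],[0,-8.5,6,0],[0,-11.5,5,0],[0,-12.5,3,0],[0,-12.5,1,0],[0,-12.5,-1,0],[0,-12.5,-2,0],[0,-12.5,-2.5,0],[0,-12.5,-2.5,0],[0,-12.5,-2.5,0]])

```text
time: 15.93
ee_pos: [0.5209, -0.3778, -0.0306]
tcp_rot: [-178.2, 0.1, -176.9]
wrist_force: [0.1, 0.4, -1.2]
opening: 0.0292
grasp_force: 30.1
```

>>> servo_tool(moves=[[0,0,0,0],[0,0,0,0],[0,0,0,0],[0,0,0,0],[0,0,2,0],[0,0,5,0],[0,0,9,0],[0,0,13,0],[0,0,16,0],[0,0,16,0],[0,0,16,0]], claw=0)

```text
time: 16.85
ee_pos: [0.5215, -0.3785, 0.131]
tcp_rot: [-178.0, 0.3, -176.9]
wrist_force: [1.4, 0.1, -0.8]
opening: 0.0856
grasp_force: 0.0
```

```bash
python3 - <<'E'
from h import *
o=get_obs();print(o['ee_pos'],o['tcp_rot'],o['q'].round(1))
wrist('w3.png');b=save('top','t2.png')
cv2.imwrite('pics/z6.png',cv2.resize(b[200:370,240:540],(780,442),interpolation=cv2.INTER_CUBIC)[:,:,::-1])
E
```

```text
[ 0.52153386 -0.37853736  0.13103202] [-178.03346396    0.25044465 -176.87166826] [-35.3  15.7  15.6  88.5  -1.4 -38.4]
```

View pics/w3.png

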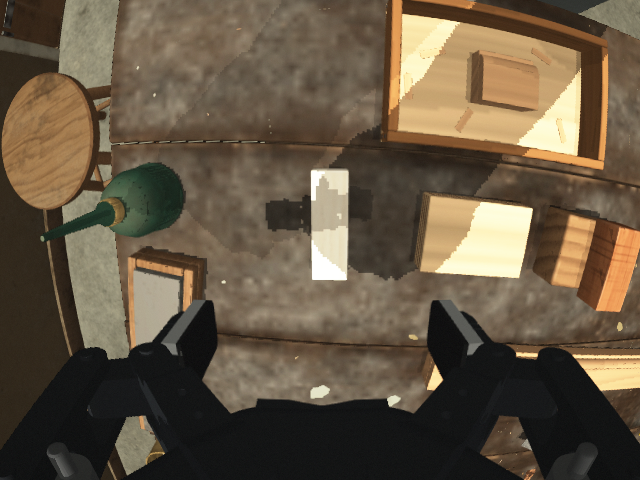

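The cut-off lies in the tray at about (504,80), the pale offcut is on the bench at (330,225), and the ply block is clear at (475,235). I'll measure the ply block without another picture.

```bash
python3 - <<'E'
from h import *
P=ww('w3.png',[(428,194.5),(532,206),(522.5,278),(420,272)],.026)[:,:2]
r=cv2.minAreaRect((P*1000).astype(np.float32));print('ply w',P.mean(0),r)
P=ww('w3.png',[(312,169),(349,169),(347,280),(312,280)],.02)[:,:2]
print('pale w',P.mean(0),cv2.minAreaRect((P*1000).astype(np.float32)))
for n in('t1','t2'):
  im=cv2.imread(f'pics/{n}.png');h=cv2.cvtColor(im,cv2.COLOR_BGR2HSV)
  m=((h[...,2]>150)&(h[...,0]<40)).astype(np.uint8)
  m2=np.zeros_like(m);m2[235:290,425:495]=m[235:290,425:495]
  k,_=cv2.findContours(m2,0,2)
  for c in sorted(k,key=cv2.contourArea)[-2:]:
    if cv2.contourArea(c)>100:
      b=cv2.boxPoints(cv2.minAreaRect(c));Q=w('top',b,.026)[:,:2];print(n,Q.mean(0),cv2.minAreaRect((Q*1000).astype(np.float32)))
E
```

```text
ply w [ 0.52106309 -0.2502981 ] ((521.1934814453125, -249.62423706054688), (100.48189544677734, 65.21199798583984), 89.58346557617188)
pale w [ 0.52055903 -0.37535599] ((520.613037109375, -375.47857666015625), (92.75056457519531, 29.477096557617188), 3.0360867977142334)
t1 [ 0.52302026 -0.22295695] ((523.0277099609375, -223.06301879882812), (37.247962951660156, 65.5235366821289), 88.50402069091797)
t1 [ 0.52516839 -0.27265534] ((525.2267456054688, -272.8915100097656), (99.53488159179688, 55.915611267089844), 3.035688877105713)
t2 [ 0.52256065 -0.25129051] ((522.5802612304688, -251.56817626953125), (65.8670654296875, 97.52686309814453), 1.247605562210083)
```

>>> servo_tool(moves=[[0.1,3,0,-0.02],[0.2,7,0,-0.05],[0.3,11,0,-0.08],[0.5,15,0,-0.107],[0.7,19,0,-0.107],[0.7,22.5,0,-0.107],[0.7,25,-1,-0.107],[0.7,25.2,-4,-0.107],[0.7,25.2,-7,-0.107],[0.7,25.2,-9.5,-0.107],[0.7,25.2,-11,-0.107],[0.7,25.2,-11.6,-0.107],[0.7,25.2,-11.6,-0.107],[0.7,25.2,-11.6,-0.107]])

```text
time: 18.12
ee_pos: [0.5272, -0.1258, 0.0123]
tcp_rot: [-178.2, 0.0, 177.0]
wrist_force: [0.4, 0.7, 0.2]
opening: 0.0856
grasp_force: 0.0
```

>>> servo_tool(moves=[[0,0,0,0],[0,0,0,0],[0,0,0,0],[0,0,0,0],[0,0,0,0],[0,0,0,0],[0,0,0,0]], claw=1, force=30)

```text
time: 18.7
ee_pos: [0.528, -0.1259, 0.0133]
tcp_rot: [-178.2, 0.1, 177.0]
wrist_force: [-1.6, 0.3, 6.6]
opening: 0.0335
grasp_force: 30.7
```

>>> servo_tool(moves=[[0,0,1,0],[0,0,3,0],[0,-1,4,0],[-0.2,-3.5,4,0.02],[-0.4,-7,4,0.05],[-0.6,-10.5,4,0.05],[-0.6,-12.3,4,0.05],[-0.65,-12.65,3,0.05],[-0.65,-12.65,1.5,0.05],[-0.65,-12.65,0,0.05],[-0.65,-12.65,-0.9,0.05],[-0.65,-12.65,-1.3,0.05],[-0.65,-12.65,-1.35,0.05],[-0.65,-12.65,-1.35,0.05],[-0.65,-12.65,-1.35,0.05]])

```text
time: 19.95
ee_pos: [0.5211, -0.2522, -0.0006]
tcp_rot: [-178.2, 0.1, 179.9]
wrist_force: [-1.9, 0.3, 2.2]
opening: 0.0336
grasp_force: 30.6
```

>>> servo_tool(moves=[[0,0,0,0],[0,0,0,0],[0,0,0,0],[0,0,0,0],[0,0,2,0],[0,0,5,0],[0,0,9,0],[0,0,13,0],[0,0,13,0],[0,0,13,0]], claw=0)

```text
time: 20.78
ee_pos: [0.5224, -0.253, 0.1318]
tcp_rot: [-178.1, 0.3, 179.9]
wrist_force: [0.4, 0.2, -1.0]
opening: 0.0853
grasp_force: 0.0
```

```bash
python3 - <<'E'
from h import *
o=get_obs();print(o['time'],o['ee_pos'],o['tcp_rot'])
wrist('w4.png')
im=save('top','t3.png');h=cv2.cvtColor(im[:,:,::-1].copy(),cv2.COLOR_BGR2HSV)
for p in((396,258),(404,256),(418,258),(461,262),(445,262)):print(p,h[p[1],p[0]])
for n in('w4.png','t3.png'):
  im=cv2.imread('pics/'+n)
c=cv2.imread('pics/w4.png');d=cv2.resize(c[120:330,300:600],(780,546),interpolation=cv2.INTER_CUBIC);cv2.imwrite('pics/z7.png',d)
E
```

```text
20.7833 [ 0.52241504 -0.25297871  0.13182462] [-178.06801851    0.3155591   179.860671  ]
(396, 258) [ 13 143 178]
(404, 256) [ 13 141 193]
(418, 258) [ 13 142 113]
(461, 262) [ 12 164 101]
(445, 262) [ 15 112 125]
```

View pics/w4.png

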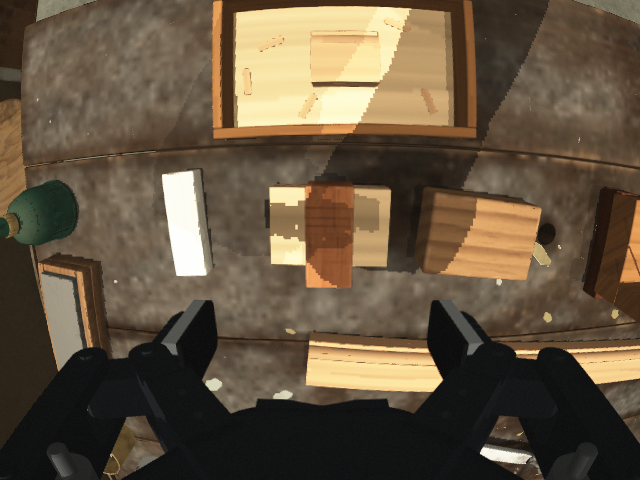

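The red offcut sits on the ply block around (330,235), the burl is clear at (480,232), and the pale offcut is at (187,222).

```bash
python3 - <<'E'
from h import *
def rep(n,L,z):
    P=ww('w4.png',L,z)[:,:2];print(n,P.mean(0).round(4),[np.round(x,1) for x in cv2.minAreaRect((P*1000).astype(np.float32))],(P*1000).round(1).tolist())
rep('red',[(305.5,184),(355,185.5),(352,287),(306,287)],.06)
rep('ply',[(270,187),(391,187),(389,266),(271,265)],.026)
rep('burl',[(432,187),(542,206),(527,280),(424,271)],.04)
rep('pale',[(163,173),(201,169),(211,274),(177,276)],.02)
c=cv2.imread('pics/w4.png');d=cv2.resize(c[165:295,155:555],(800,260),interpolation=cv2.INTER_CUBIC);cv2.imwrite('pics/z7.png',d)
g=cv2.GaussianBlur(cv2.cvtColor(c,cv2.COLOR_BGR2GRAY),(3,3),0)
print('burl rows',g[230,410:440].tolist(), g[230,525:545].tolist());print('col480',g[180:210,480].tolist(),g[265:285,480].tolist())
E
```

```text
red [ 0.5209 -0.2494] [array([ 520.9, -249.4]), array([33.8, 75.5]), np.float64(89.4)] [[483.0, -266.0], [483.9, -232.2], [558.1, -232.9], [558.4, -266.7]]
ply [ 0.5211 -0.2495] [array([ 521. , -249.6]), array([97.1, 64.8]), np.float64(89.9)] [[488.9, -296.6], [488.6, -202.1], [553.5, -201.1], [553.3, -298.2]]
burl [ 0.5246 -0.1251] [array([ 524.2, -125.8]), array([100.8,  66.6]), np.float64(84.4)] [[486.1, -172.8], [497.4, -74.1], [562.2, -78.8], [552.8, -174.7]]
pale [ 0.5201 -0.3718] [array([ 520.4, -371.3]), array([92.7, 35.6]), np.float64(2.5)] [[475.0, -391.0], [473.3, -355.5], [564.6, -353.6], [567.5, -387.0]]
burl rows [31, 28, 27, 27, 26, 26, 28, 34, 42, 46, 47, 47, 47, 48, 48, 48, 49, 51, 55, 65, 78, 86, 89, 91, 93, 93, 93, 94, 94, 94] [172, 173, 173, 172, 171, 171, 170, 170, 171, 173, 175, 166, 120, 59, 26, 20, 19, 19, 19, 20]
col480 [101, 104, 107, 110, 113, 116, 120, 122, 124, 124, 117, 94, 65, 52, 53, 54, 56, 72, 105, 137, 159, 171, 176, 179, 181, 182, 182, 183, 183, 179] [172, 173, 170, 167, 166, 169, 173, 176, 176, 174, 168, 153, 127, 105, 99, 101, 101, 102, 103, 103]
```

>>> servo_tool(moves=[[0,-3,0,0.02],[0,-6.5,0,0.05],[0,-10,0,0.056],[0,-12.3,-1,0.056],[0,-12.55,-4,0.056],[0,-12.55,-7.5,0.056],[0,-12.55,-11,0.056],[0,-12.55,-13.5,0.056],[0,-12.55,-15.2,0.056],[0,-12.55,-15.9,0.056],[0,-12.55,-15.9,0.056],[0,-12.55,-15.9,0.056]])

```text
time: 21.88
ee_pos: [0.5208, -0.3776, -0.0302]
tcp_rot: [-178.2, 0.0, -176.9]
wrist_force: [-0.5, 0.2, 0.6]
opening: 0.0851
grasp_force: 0.0
```

>>> servo_tool(moves=[[0,0,0,0],[0,0,0,0],[0,0,0,0],[0,0,0,0],[0,0,0,0],[0,0,0,0],[0,0,0,0]], claw=1, force=30)

```text
time: 22.47
ee_pos: [0.5214, -0.3781, -0.0292]
tcp_rot: [-178.1, 0.1, -176.9]
wrist_force: [-0.4, 0.1, 7.1]
opening: 0.0291
grasp_force: 30.3
```

>>> servo_tool(moves=[[0,0,2,0],[0,0,5,0],[0,0,8.5,0],[0,1,10,-0.02],[0.1,4,10,-0.05],[0.2,8,10,-0.08],[0.3,12,10,-0.1],[0.4,16,10,-0.125],[0.5,20,10,-0.125],[0.5,23.5,10,-0.125],[0.5,25,9,-0.125],[0.5,25.15,7.5,-0.125],[0.5,25.15,6,-0.125],[0.5,25.15,5,-0.125],[0.5,25.15,4.3,-0.125],[0.5,25.15,4.1,-0.125],[0.5,25.15,4.1,-0.125],[0.5,25.15,4.1,-0.125]])

```text
time: 23.97
ee_pos: [0.5262, -0.1267, 0.0112]
tcp_rot: [-178.2, 0.1, 175.9]
wrist_force: [-0.7, -0.8, -0.9]
opening: 0.029
grasp_force: 30.1
```

>>> servo_tool(moves=[[0,0,0,0],[0,0,0,0],[0,0,0,0],[0,0,0,0],[0,0,2,0],[0,0,5,0],[0,0,8,0],[0,0,11,0],[0,0,12,0],[0,0,12,0]], claw=0)

```text
time: 24.8
ee_pos: [0.5275, -0.1267, 0.134]
tcp_rot: [-178.1, 0.3, 175.9]
wrist_force: [0.8, -0.6, -0.1]
opening: 0.0855
grasp_force: 0.0
```

```bash
python3 - <<'E'
from h import *
o=get_obs();print(o['time'],o['ee_pos'],o['tcp_rot'],o['q'].round(1))
wrist('w5.png');im=save('top','t4.png')
a=cv2.imread('pics/w5.png')
h=cv2.cvtColor(a,cv2.COLOR_BGR2HSV)
m=((h[...,1]<70)&(h[...,2]>90)).astype(np.uint8)[150:300,230:420]
n,l,s,c=cv2.connectedComponentsWithStats(m);
i=1+np.argmax(s[1:,4]);print(s[i]+[230,150,0,0,0])
k,_=cv2.findContours((l==i).astype(np.uint8),0,2);b=cv2.boxPoints(cv2.minAreaRect(k[0]))+[230,150];print(b.round(1).tolist())
P=ww('w5.png',b,.06)[:,:2];print('pale',P.mean(0),cv2.minAreaRect((P*1000).astype(np.float32)))
cv2.imwrite('pics/z8.png',cv2.resize(a[60:330,130:530],(800,540),interpolation=cv2.INTER_CUBIC))
E
```

```text
24.8 [ 0.52750962 -0.12666548  0.13400165] [-178.14629314    0.33815122  175.90531979] [-12.4   2.4   1.   87.9  -1.8  -8.3]
[ 305  170  110  130 6617]
[[304.8, 170.0], [413.0, 168.9], [414.4, 298.7], [306.2, 299.8]]
pale [ 0.52784244 -0.10103173] ((527.6876220703125, -99.96013641357422), (82.10867309570312, 97.09491729736328), 86.7248764038086)
```

```bash
python3 - <<'E'
from h import *
a=cv2.imread('pics/w5.png');h=cv2.cvtColor(a,cv2.COLOR_BGR2HSV)
for r in (195,215,235,255): print(r,[tuple(int(v) for v in x[1:]) for x in h[r,260:400:5]])
for cc in (315,330): print(cc,[tuple(int(v) for v in x[1:]) for x in h[160:310:5,cc]])
E
```

```text
195 [(104, 66), (136, 126), (137, 211), (138, 211), (135, 211), (135, 209), (139, 208), (137, 210), (139, 211), (95, 220), (52, 187), (41, 229), (46, 229), (43, 229), (48, 230), (46, 229), (42, 230), (49, 229), (139, 136), (141, 134), (144, 135), (142, 135), (140, 138), (143, 136), (143, 137), (142, 135), (140, 140), (65, 63)]
215 [(119, 58), (136, 73), (141, 103), (144, 103), (141, 105), (141, 103), (139, 103), (139, 103), (137, 104), (113, 108), (53, 184), (53, 183), (54, 183), (50, 185), (56, 183), (52, 185), (56, 183), (56, 179), (142, 99), (139, 99), (144, 99), (139, 99), (142, 99), (140, 100), (142, 99), (138, 135), (137, 143), (67, 61)]
235 [(111, 78), (113, 79), (137, 91), (141, 94), (138, 94), (145, 97), (140, 100), (140, 100), (144, 103), (130, 106), (50, 180), (52, 181), (54, 181), (50, 182), (59, 183), (52, 183), (57, 183), (53, 187), (138, 105), (142, 104), (141, 105), (141, 101), (139, 99), (138, 98), (143, 96), (142, 133), (137, 123), (54, 76)]
255 [(77, 96), (79, 94), (140, 188), (140, 184), (141, 183), (144, 183), (142, 182), (144, 182), (138, 205), (140, 184), (51, 
[... 156 characters left out ...]
143, 134), (142, 135), (85, 84), (60, 64)]
315 [(90, 94), (90, 68), (60, 94), (41, 229), (41, 229), (45, 229), (43, 229), (41, 229), (51, 184), (52, 186), (52, 183), (53, 183), (53, 183), (54, 184), (55, 181), (52, 181), (53, 183), (53, 182), (53, 191), (46, 228), (44, 228), (46, 228), (43, 226), (1, 254), (1, 254), (1, 254), (2, 255), (8, 245), (74, 110), (70, 110)]
330 [(87, 56), (74, 45), (56, 109), (45, 230), (48, 230), (47, 230), (46, 231), (48, 230), (47, 231), (55, 184), (57, 182), (56, 183), (56, 182), (57, 185), (56, 181), (59, 183), (58, 181), (58, 181), (48, 230), (49, 228), (49, 229), (49, 229), (48, 228), (48, 229), (49, 228), (2, 254), (2, 254), (10, 252), (65, 114), (69, 111)]
```

```bash
python3 - <<'E'
from h import *
a=cv2.imread('pics/w5.png');h=cv2.cvtColor(a,cv2.COLOR_BGR2HSV)
S,V=h[...,1].astype(int),h[...,2].astype(int)
def obj(m,z,n):
  m=cv2.morphologyEx(m.astype(np.uint8),cv2.MORPH_OPEN,np.ones((3,3)));k,_=cv2.findContours(m,0,2);c=max(k,key=cv2.contourArea)[:,0]
  P=ww('w5.png',c,z)[:,:2];print(n,cv2.minAreaRect((P*1000).astype(np.float32)),cv2.minAreaRect(c.astype(np.float32)))
  return c
roi=np.zeros(S.shape,bool);roi[150:310,255:410]=1
obj(roi&(S<75)&(V>150),.06,'pale')
obj(roi&(((S>125)&(V>88))|((S<75)&(V>150)))&(np.arange(480)[:,None]>160),.04,'burl+')
b=roi&(S>125)&(V>88)
ys,xs=np.nonzero(b);P=ww('w5.png',np.c_[xs,ys],.04)[:,:2];print('burl mask pct',np.percentile(P,[.5,99.5],axis=0))
for n in('t4.png',):
  t=cv2.imread('pics/'+n);print(cv2.cvtColor(t,cv2.COLOR_BGR2HSV)[255,380:430:3,1:].tolist())
E
```

```text
pale ((525.9052734375, -125.20328521728516), (30.17123794555664, 91.70228576660156), 86.21145629882812) ((326.5, 234.0), (124.0, 43.0), 90.0)
burl+ ((530.0888061523438, -140.84251403808594), (62.63853454589844, 98.8943862915039), 86.56982421875) ((306.5, 234.0), (124.0, 83.0), 90.0)
burl mask pct [[ 0.49091322 -0.17320561]
 [ 0.56014916 -0.07546491]]
[[122, 65], [143, 109], [139, 88], [135, 91], [142, 86], [141, 85], [58, 101], [52, 147], [47, 146], [48, 148], [51, 146], [84, 103], [145, 72], [142, 129], [147, 144], [143, 161], [54, 38]]
```

>>> servo_tool(moves=[[0,0,2,-0.12],[1,1,2,-0.24],[2.5,2,2,-0.36],[4,3,2,-0.48],[5.5,4,2,-0.6],[7,5,2,-0.72],[8.5,6,2,-0.84],[10,7,2,-0.96],[11.5,8,2,-1.08],[13,9,2,-1.2],[14,9.6,2,-1.32],[14.5,10,2,-1.44],[14.5,10,2,-1.56],[14.5,10,0,-1.587],[14.5,10,-2,-1.587],[14.5,10,-4,-1.587],[14.5,10,-4,-1.587],[14.5,10,-4,-1.587]])

```text
time: 26.4
ee_pos: [0.6695, -0.0263, 0.0883]
tcp_rot: [-177.9, 0.1, 85.0]
wrist_force: [0.5, 0.8, 0.4]
opening: 0.0854
grasp_force: 0.0
```

```bash
python3 - <<'E'
from h import *
o=get_obs();print(o['time'],o['ee_pos'],o['tcp_rot'],o['q'].round(1))
im=save('top','t5.png');h=cv2.cvtColor(im[:,:,::-1].copy(),cv2.COLOR_BGR2HSV)
E
```

```text
26.4 [ 0.66946096 -0.02627085  0.08827403] [-1.77905604e+02  6.90045250e-02  8.49790226e+01] [-2.3 23.4 20.7 89.3  0.  92.8]
```

>>> servo_tool(moves=[[0.1,0,-2,0],[0.1,0,-5,0],[0.1,0,-8,0],[0.1,0,-10,0],[0.1,0,-11.4,0],[0.1,0,-12,0],[0.1,0,-12.1,0],[0.1,0,-12.1,0]])

```text
time: 27.12
ee_pos: [0.6727, -0.0264, -0.0289]
tcp_rot: [-178.3, 0.1, 85.0]
wrist_force: [0.2, 0.2, -0.3]
opening: 0.0855
grasp_force: 0.0
```

>>> servo_tool(moves=[[0,0,0,0],[0,0,0,0],[0,0,0,0],[0,0,0,0],[0,0,0,0],[0,0,0,0],[0,0,0,0],[0,0,0,0]], claw=1, force=70)

```text
time: 27.78
ee_pos: [0.6729, -0.0264, -0.0285]
tcp_rot: [-178.3, 0.0, 85.0]
wrist_force: [0.2, 0.2, 8.1]
opening: 0.0417
grasp_force: 72.1
```

>>> servo_tool(moves=[[0,0,0.5,0],[0,0,2,0],[0,0,4,0],[0,0,6.5,0],[0,0,9,0],[0,0,11.5,0.01],[0,0,12.8,0.02],[-0.5,-0.2,13,0.03],[-2,-0.4,13,0.04],[-4,-0.6,13,0.04],[-6.2,-0.8,13,0.04],[-8.5,-1,13,0.04],[-10.8,-1.2,13,0.04],[-12.8,-1.3,13,0.04],[-13.9,-1.3,13,0.04],[-14.2,-1.3,13,0.04],[-14.2,-1.3,13,0.04]])

```text
time: 29.2
ee_pos: [0.5289, -0.0394, 0.0992]
tcp_rot: [-178.1, 0.1, 87.3]
wrist_force: [0.3, -0.5, -3.3]
opening: 0.0415
grasp_force: 72.3
```

```bash
python3 - <<'E'
from h import *
o=get_obs();print(o['time'],o['ee_pos'],o['tcp_rot'],o['torque'],o['wrist_force'],o['opening'])
im=save('top','t6.png');im=im[:,:,::-1].copy()
# predicted moulding back-top edge for ideal pose
h=cv2.cvtColor(im,cv2.COLOR_BGR2HSV)
for c in (240,270,300,330,400,440): print(c,[(r,*[int(v) for v in h[r,c]]) for r in range(200,262,4)])
E
```

```text
29.2 [ 0.52892766 -0.03942756  0.09923562] [-1.78132787e+02  5.71085564e-02  8.72646468e+01] [ 0.02396698 -0.13873439 -0.00403729] [ 0.30389673 -0.49844889 -3.34720247] 0.04149743035015428
240 [(200, 12, 80, 64), (204, 9, 107, 55), (208, 15, 122, 96), (212, 15, 93, 82), (216, 12, 84, 79), (220, 14, 108, 78), (224, 13, 69, 85), (228, 13, 56, 96), (232, 13, 69, 93), (236, 13, 87, 73), (240, 15, 108, 66), (244, 10, 98, 86), (248, 14, 95, 67), (252, 12, 106, 70), (256, 14, 120, 66), (260, 12, 146, 70)]
270 [(200, 14, 85, 84), (204, 14, 112, 64), (208, 12, 106, 111), (212, 12, 104, 88), (216, 14, 113, 72), (220, 13, 167, 186), (224, 14, 172, 205), (228, 16, 118, 244), (232, 14, 126, 226), (236, 16, 121, 239), (240, 16, 117, 241), (244, 14, 127, 225), (248, 13, 130, 173), (252, 14, 155, 94), (256, 14, 159, 96), (260, 14, 164, 197)]
300 [(200, 11, 83, 89), (204, 15, 85, 84), (208, 14, 114, 65), (212, 13, 101, 83), (216, 12, 85, 81), (220, 11, 99, 88), (224, 13, 179, 124), (228, 13, 164, 115), (232, 15, 124, 235), (236, 16, 122, 238), (240, 15, 123, 240), (244, 15, 123, 238), (248, 13, 125, 
[... 347 characters left out ...]
125, 118), (256, 14, 157, 86), (260, 14, 159, 96)]
400 [(200, 21, 34, 227), (204, 22, 35, 226), (208, 19, 35, 229), (212, 20, 29, 230), (216, 21, 32, 231), (220, 19, 32, 231), (224, 22, 35, 232), (228, 20, 31, 232), (232, 20, 33, 233), (236, 21, 29, 235), (240, 21, 28, 234), (244, 21, 30, 233), (248, 20, 31, 234), (252, 20, 31, 233), (256, 20, 29, 235), (260, 20, 32, 234)]
440 [(200, 20, 24, 241), (204, 20, 28, 239), (208, 22, 27, 238), (212, 19, 27, 238), (216, 19, 27, 238), (220, 19, 27, 238), (224, 20, 27, 238), (228, 21, 28, 238), (232, 21, 29, 238), (236, 21, 28, 238), (240, 21, 29, 236), (244, 18, 24, 240), (248, 21, 26, 239), (252, 21, 28, 238), (256, 19, 27, 239), (260, 19, 27, 239)]
```

```bash
python3 - <<'E'
from h import *
h=cv2.cvtColor(cv2.imread('pics/t6.png'),cv2.COLOR_BGR2HSV);S=h[...,1].astype(float)
pts=[]
for c in range(262,340,6):
  s=S[222:236,c]; i=np.nonzero(s<146)[0]; i=[k for k in i if k>0 and s[k-1]>=146 and k>1][:1]
  if i: k=i[0];pts.append((c,222+k-(146-s[k])/(s[k-1]-s[k])))
print(np.round(pts,1).tolist())
P=ww if 0 else w('top',pts,.158)[:,:2];f=np.polyfit(P[:,1],P[:,0],1);print('edge x at y=.0976,-.039',np.polyval(f,[.0976,-.039]),'yaw',-np.degrees(np.arctan(f[0])))
print([(c,int(S[238,c]),int(h[238,c,2])) for c in range(246,270,2)])
print(w('top',[(256,238),(260,238)],.158))
E
```

```text
[[262.0, 226.1], [268.0, 226.4], [274.0, 227.2], [280.0, 226.8], [286.0, 227.8], [292.0, 228.1], [298.0, 228.4], [304.0, 229.0], [310.0, 229.4], [316.0, 229.8], [322.0, 230.1], [328.0, 230.3], [334.0, 230.7]]
edge x at y=.0976,-.039 [0.55883732 0.55273735] yaw -2.556882269011121
[(246, 120, 231), (248, 124, 231), (250, 127, 231), (252, 122, 235), (254, 123, 231), (256, 123, 240), (258, 121, 240), (260, 123, 241), (262, 120, 240), (264, 117, 241), (266, 121, 241), (268, 120, 240)]
[[0.53859651 0.17795195 0.158     ]
 [0.53876727 0.17036495 0.158     ]]
```

>>> servo_tool(moves=[[0,0,-1,0],[0,0,-2.5,0],[0,0,-4,0],[0,0,-5.2,0],[0,0,-6.1,0],[0,0,-6.6,0],[0,0,-6.8,0],[0,0,-6.8,0],[0,0,-6.8,0]])

```text
time: 30.0
ee_pos: [0.5305, -0.0394, 0.0324]
tcp_rot: [-178.2, 0.1, 87.3]
wrist_force: [0.1, 0.2, -4.7]
opening: 0.0418
grasp_force: 72.2
```

>>> servo_tool(moves=[[0.1,0,0,0],[0.2,0,0,0],[0.3,0,0,0],[0.35,0,0,0],[0.4,0,0,0],[0.4,0,0,0],[0.4,0,0,0]])

```text
time: 30.58
ee_pos: [0.534, -0.0393, 0.0319]
tcp_rot: [-178.2, 0.1, 87.3]
wrist_force: [-0.1, 0.2, -3.3]
opening: 0.0412
grasp_force: 72.2
```

>>> servo_tool(moves=[[0.05,0,0,0],[0.1,0,0,0],[0.1,0,0,0],[0.15,0,0,0],[0.15,0,0,0]])

```text
time: 31.0
ee_pos: [0.5345, -0.0394, 0.0318]
tcp_rot: [-178.1, 0.1, 87.3]
wrist_force: [-7.2, -1.3, -1.0]
opening: 0.0416
grasp_force: 71.8
```

>>> servo_tool(moves=[[0.05,0,0,0],[0.05,0,0,0],[0.1,0,0,0],[0.1,0,0,0]])

```text
time: 31.33
ee_pos: [0.5346, -0.0394, 0.0318]
tcp_rot: [-178.0, 0.1, 87.3]
wrist_force: [-11.5, -2.1, 1.5]
opening: 0.0416
grasp_force: 71.5
```

The moulding is in contact with the fence. I'll relax slightly, lower it, release and lift away.

>>> servo_tool(moves=[[-0.15,0,0,0],[-0.2,0,-0.05,0],[-0.2,0,-0.1,0],[-0.2,0,-0.1,0]])

```text
time: 31.67
ee_pos: [0.5344, -0.0393, 0.0314]
tcp_rot: [-178.2, 0.1, 87.3]
wrist_force: [-4.7, 0.5, 2.8]
opening: 0.0416
grasp_force: 72.9
```

>>> servo_tool(moves=[[0,0,0,0],[0,0,0,0],[0,0,0,0],[0,0,0,0],[0,0,0,0],[0,0,1,0],[0,0,3,0],[0,0,6,0],[0,0,9,0],[0,0,12,0],[0,0,13,0],[0,0,13,0]], claw=0)

```text
time: 32.67
ee_pos: [0.536, -0.0394, 0.1646]
tcp_rot: [-178.5, 0.1, 87.3]
wrist_force: [-0.2, 0.0, -1.2]
opening: 0.0857
grasp_force: 0.0
```

```bash
python3 - <<'E'
from h import *
o=get_obs();print(o['time'],o['ee_pos'],o['tcp_rot'],o['wrist_force'])
a=wrist('w6.png');a=a[:,:,::-1];b=save('top','t7.png')[:,:,::-1];s=save('side','s7.png')[:,:,::-1]
o=np.zeros((600,800,3),np.uint8)
o[:210]=cv2.resize(b[205:285,225:530],(800,210),interpolation=cv2.INTER_CUBIC)
o[215:575,:480]=cv2.resize(a,(480,360));o[215:575,485:800]=cv2.resize(s[150:330,230:388],(315,360),interpolation=cv2.INTER_CUBIC)
cv2.imwrite('pics/f.png',o)
E
```

```text
32.6667 [ 0.53600094 -0.0394264   0.16461083] [-1.78507194e+02  6.06667060e-02  8.72693416e+01] [-0.24122429  0.0280936  -1.23085647]
```

View pics/f.png

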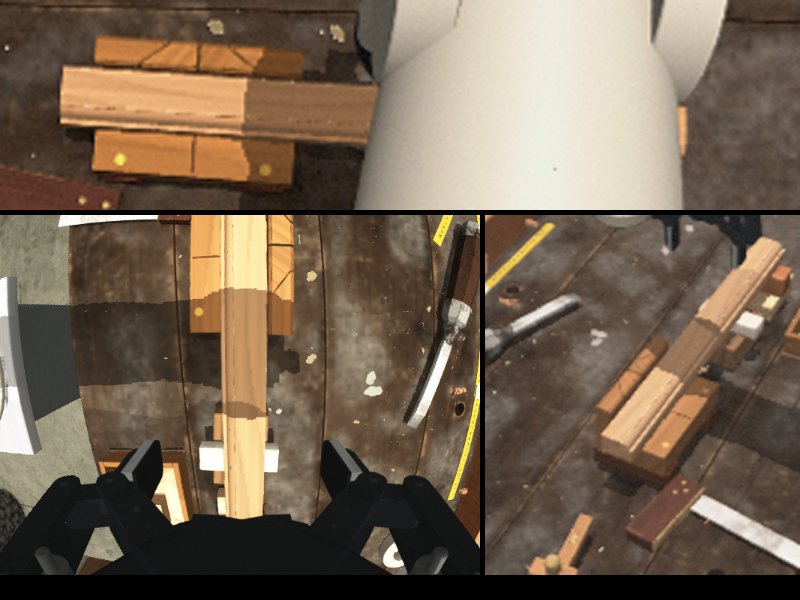

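In the final composite the moulding lies along the fence, its end passing the far end of the block at about (60,95). It rests on both packs, and the square and gauge are untouched. Handing in.

```bash
python3 -c "
from workcell import *
print(job_done())"
```

```text
the job is handed in; nothing more can be done
None
```

I handed the job in at about 33 s: the cut-off is in the tray, the top pieces are swapped and centred on their blocks, and the moulding lies against the fence, its end past the block and resting on both packs. I left the try square and marking gauge untouched.

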